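# Lock the ring mandrel of an index head for stone setting

### The arm

A 6-joint arm with a two-finger parallel gripper is mounted at the origin on a cart in front of the work surface, level with it; the furniture and walls round the work are solid. World frame = base frame: x ahead of the robot, y to its left, z up, the work surface at z = 0. Lengths are in m, angles in rad, forces in N, time in s.
With the tool pointing down it reaches from about 0.35 to 0.975 m from the base axis. Payload 4.9 kg.
Tool frame: the origin (TCP) lies at the centre of the arm's flange, where the gripper is bolted on; the fingertips stand 173 mm ahead of it and the grasp point (between the pads) lies 155 mm ahead of it (ctrl.finger_overhang is the distance from the TCP to the fingertips, in m); z points along the fingers, y is the direction in which the jaws open and shut (so a half turn about z gives the same grasp; the last joint's range is limited). The gripper opens to 85 mm and grips with 20 to 120 N. Pads are 22 mm wide; open, the fingers measure 114 mm over their backs; the gripper's body (76 mm by 85 mm) begins 54 mm behind the grasp point. The pads swing forward as they close: fully open they stand 13 mm farther back than shut.
Start: joints at [0.994, 0.053, 1.613, -0, 1.476, -0.119], TCP at [0.276, 0.561, 0.405] pointing down, gripper open.
Joint ranges: [-3.01, 3.01], [-1.01, 2.22], [0.06, 2.58], [-1.02, 4.17], [0.09, 2.62], [-3.14, 3.14]. Speed limits (rad/s): [2.57, 2.57, 3.14, 3.14, 3.14, 3.14].

### API

Orientations are given as a rotation vector (axis times angle).
In Python, from station import ctrl, eyes, spotter gives the robot as it stands.
- The arm moves only by the shell command python3 -m crank 'ROWS' [FORCE]. ROWS is JSON, a list of rows, each a list of 7 numbers: the turn, a rotation vector about the tool's x, y, z in rad, then the shift along the tool's x, y, z in mm, then the closure, from -1 (fully open) to 1 (shut). A call has 1 to 8 rows; each row shifts and turns the pose as measured when the row begins, along the tool's axes as they then stand; what a row does not reach is not made up. A row lasts 1/12 s, in which the tool goes at most 41.7 mm and 7.16 degrees, less where a joint would pass 70% of its speed; a pose out of reach is approached as far as the arm can. A call is refused whole if a number of a shift passes 41.7 or a number of a turn 0.125, either way. A call with a gripper value outside its range is refused whole. The fingers move at their own pace and stop on an object; FORCE is the grip in N (left out, the last holds). Time passes only in rows, so rows that do not move let the fingers close. It gives the time, the measured TCP pose, the force and the opening at its end, in the units of the state.
- ctrl.get_obs(): the state, without advancing time (a new reading comes with each control period).
- eyes.get_image(name): name is "scene" or "top" or "wrist"; returns a dict with "image" (400x640x3 uint8, red, green, blue), "vertical_fov" (degrees; the focal length in pixels is half the picture's height over the tangent of half this angle, whatever the lens; pixels are square), "cx", "cy" (the principal point, pixels), "dist" ([k1, k2, p1, p2, k3] as OpenCV has them; the pictures are not rectified), "rvec" (rotation vector, rad) and "tvec" (3), from world to camera coordinates, as OpenCV has them; the wrist camera has in their place "mount" (4x4, takes a point from camera to tool coordinates, whose origin is the TCP and whose axes are the flange's). Camera axes: x right, y down, z forward; pixel columns grow to the right and rows downward; lengths in m; the calibration is good to about 2 mm. A picture is of the moment at which its call begins: read the wrist's pose just before it. There is no depth.
- ctrl.finish_job(): hands the job in, once; it reports no verdict.
Trained networks look in a picture, given as the dict that the camera call returned (one of the last four; its "shot" number tells which), for a name from the list of things; names that differ only in an ending like _2 or _b are one class to them, and where a whole thing is asked for, a point or a joint stands for the part that bears it (a point fixed in the world has none). Each returns a list of dicts, best first, with "confidence" (0 to 1); they miss things now and then, are a little off and sometimes report something else, mostly with a low value. They report only what shows in the picture. A call takes as long as a camera call.
- spotter.look_for(query, picture): "centre" ([x, y, z] in m, in world coordinates, good to about 4 mm: the middle of the surface that is visible of it).
- spotter.outline_of(query, picture): "region" (400x640 bool, what is visible of it).
- spotter.mark_of(query, picture): "centre" ([x, y, z] in m, in world coordinates, good to about 4 mm: a listed point, or the origin of a listed thing).
The state is a dict: "t": time; "q": joint angles; "dq": joint speeds; "effort": joint torques, N m; "tool_pos": TCP position; "tool_rot": TCP orientation; "contact_force": force on the tool from outside, world axes, zero at the start; "wrist_torque": the same for the moment, N m; "opening": finger opening in m.
Only numpy, scipy, OpenCV 4.12 (cv2) and the standard library are available. Lean on these libraries where they do the work, as an engineer would, in place of code of your own. Each camera call takes 0.05 s, during which the arm holds its last target.

### The job

Get the index head on the bench ready for stone setting: with a fingertip, press down the raised black ball of the cross handle until the handle is level, so that the slot of the brass disc stands on top in line with the steel lock bar, then push the bar by its red thumb plate through the slot and fully home. Only push the thumb plate, never take it between the fingers; do not touch the gold ring on the mandrel, and leave the tools lying about where they are.

Things in the scene. Friction and masses are not known exactly. Their poses are not given: they have to be found in the camera images.
- index_head: cast index head fixed to the bench, base 116 x 80 x 12 mm, 126 mm high. Origin: centre of its underside, on the bench; x along the spindle from the red plate (robot's side) to the ring mandrel (to x = 166 mm), y left, z up. Spindle axis at z = 78 mm. Two bearing blocks, up to 60 mm wide, 126 mm high, at x = -36 to -16 and 16 to 36 mm; between them the brass disc, diameter 92, at x = -6 to 6 mm
- spindle (a joint): turn of disc, cross handle and mandrel about the head's x axis, rad. 0: handle level, slot on top in line with the bar, green stone up. Positive: left (+y) ball raised, right one lowered. Range -0.87 to 0.87, starts at 0.4 to 0.85. Stiff (about 1.5 N at a ball), stays where it is left. The bar enters, and centres the disc, when this is within about 0.15 of 0; further off it strikes the disc's face
- lock_bar (a joint): travel of the lock bar along the head's +x, m. 0: fully withdrawn; at 0.008 its nose reaches the disc's front face; 0.042: fully home (hard stop: thumb plate against the guide, nose 12 mm inside the keeper of the rear block). Starts at 0 to 0.005. Stiff (about 2 N, more while it centres the disc), stays where it is left
- left_ball (a point): centre of the left black ball (diameter 22 mm) of the cross handle, 85 mm from the spindle axis in the disc's plane (head x = 0), at a right angle to the slot; the raised one at the start. The 10 mm handle rod joins it to the disc
- right_ball (a point): centre of the right black ball, opposite the left one, same size; it goes up as the left one goes down
- slot (a point): middle of the slot in the brass disc's rim, 34 mm from the spindle axis; the slot is 15 mm wide with a bevelled mouth towards the bar, open at the rim
- bar_nose (a point): tapered nose of the steel lock bar, which is 11 mm wide and 10 mm high and slides along the head's x axis at y = 0, z = 107 to 117 mm; at bar travel 0 the nose lies at head x = -14 mm
- pad_face (a point): centre of the red rubber face of the upright thumb plate at the bar's end, looking to the head's -x; moves with the bar. At bar travel 0 at head x = -90, y = 0, z = 123.5 mm. Plate 30 mm wide (y), z = 105 to 142 mm, 12 mm thick (4 rubber, 8 steel behind); nothing stands before it. Fingers on rubber and steel at once count as taking it between them
- gold_ring (a point): gold ring with a green stone on the tapered steel mandrel behind the rear block, 24 mm across; this point is its centre, head x = 105 mm on the spindle axis. Not to be touched
- loupe: folding loupe, loose, 63 x 48 x 24 mm, left in front of the head; origin under its centre
- tweezers: steel tweezers, loose, 63 x 103 x 9 mm, right of the head; origin under its centre
- screwdriver: small yellow screwdriver, loose, 53 x 123 x 17 mm, right in front of the head; origin under its centre

How it is judged:
On the way:
1. the handle is pressed level, the slot in line with the bar, the bar still short of the disc (value of joint spindle between -0.26 and 0.26 rad and value of joint lock_bar below 0.014 m), for 0.2 s.
At the end, for the whole second after the job is handed in: the lock bar is through the disc's slot and within 4 mm of its stop, the spindle within 0.08 rad of level, all at rest (value of joint lock_bar above 0.038 m and value of joint spindle between -0.08 and 0.08 rad and velocity of joint lock_bar between -0.005 and 0.005 m/s); the robot touches nothing.
It fails at once if the thumb plate is taken between the fingers (its red face and its steel back both pressed) (contact force between the fingers and red_pad above 1 N and contact force between the fingers and steel_lug above 1 N).
It fails at once if the gold ring is touched (contact force between any of the fingers, the arm and ring_band above 0.5 N or contact force between any of the fingers, the arm and ring_setting above 0.5 N).
It fails at once if the loupe, tweezers or screwdriver is lifted or shifted by more than 25 mm (distance of any of loupe, tweezers, screwdriver from where it was at the start of the episode above 0.025 m).
It also fails if it takes over 45 s, if anything falls off the work surface, if the arm or the gripper's body presses on something with over 40 N, if the wrist force passes 120 N, or if a joint passes its speed limit or range.

## Working session

There is one attempt and no reset: what is moved stays moved. The work goes in short steps, Python scripts to look and compute and a shell command to move; the robot and the scene stay as the last step left them, time stands still between calls to the robot, and variables do not carry over. Pictures are saved under pics/ and viewed, and the job is handed in when it is done.

```bash
ls; mkdir -p pics; python3 - <<'E'
from station import ctrl, eyes, spotter
import cv2
o=ctrl.get_obs(); print({k:o[k] for k in ('t','q','tool_pos','tool_rot','opening','contact_force')}, ctrl.finger_overhang)
for n in ('scene','top'):
    p=eyes.get_image(n); cv2.imwrite(f'pics/{n}0.png',p['image'][:,:,::-1])
    for q in ('index_head','left_ball','right_ball','slot','bar_nose','pad_face','gold_ring','loupe','tweezers','screwdriver'):
        r=spotter.mark_of(q,p)
        print(n,q,[( [round(float(c),4) for c in d['centre']],round(d['confidence'],2)) for d in r[:2]])
print(ctrl.get_obs()['t'])
E
```

```text
pics
{'t': 0.0, 'q': array([ 9.93989058e-01,  5.33771223e-02,  1.61431306e+00, -1.47239663e-05,
        1.47600333e+00, -1.18958759e-01]), 'tool_pos': array([0.27609119, 0.56041075, 0.4034387 ]), 'tool_rot': array([-0.71275964, -3.0589468 ,  0.00310948]), 'opening': 0.085608107169685, 'contact_force': array([-0.60597032, -1.22443761,  0.77315926])} 0.1734
scene index_head [([0.5808, -0.0155, -0.002], 0.87)]
scene left_ball [([0.6115, 0.0429, 0.1244], 0.94)]
scene right_ball []
scene slot [([0.5737, -0.0372, 0.1042], 0.91)]
scene bar_nose [([0.5676, -0.0131, 0.1088], 0.47)]
scene pad_face [([0.5708, -0.0353, 0.1016], 0.35)]
scene gold_ring [([0.6713, -0.0676, 0.0749], 0.75)]
scene loupe [([0.4782, 0.1274, -0.0005], 0.45)]
scene tweezers [([0.6819, -0.223, -0.0035], 0.66)]
scene screwdriver []
top index_head [([0.5788, -0.0191, 0.0013], 0.77), ([0.5724, -0.0114, 0.1143], 0.29)]
top left_ball [([0.6133, 0.0454, 0.1261], 0.61), ([0.5774, -0.0182, -0.0003], 0.45)]
top right_ball [([0.4916, -0.1905, -0.0017], 0.66), ([0.546, -0.0774, 0.0288], 0.65)]
top slot [([0.572, -0.0335, 0.104], 0.64)]
top bar_nose [([0.5712, -0.0114, 0.1136], 0.68), ([0.4786, 0.1229, 0.0005], 0.45)]
top pad_face [([0.5004, 0.028, 0.1249], 0.47)]
top gold_ring [([0.6735, -0.0726, 0.0807], 0.84)]
top loupe [([0.4812, 0.1225, -0.0007], 0.82), ([0.5716, -0.0367, 0.1051], 0.53)]
top tweezers [([0.5711, -0.0339, 0.1018], 0.41)]
top screwdriver [([0.4904, -0.1924, -0.0013], 0.61)]
1.1
```

View images.

View pics/scene0.png

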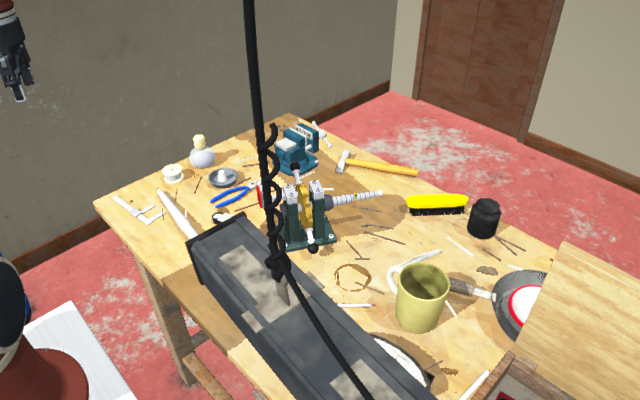

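View pics/top0.png

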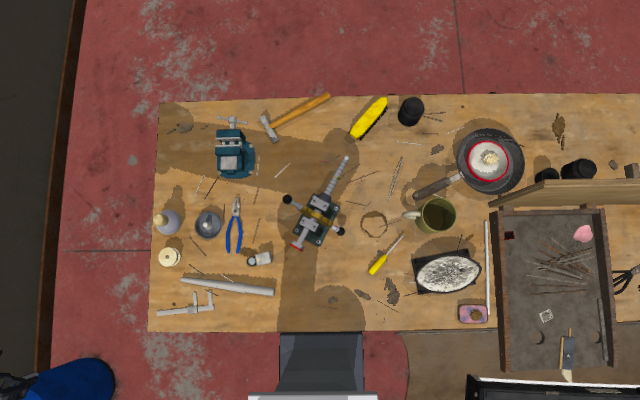

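```bash
python3 - <<'E'
import numpy as np
o=np.array
H=o([.580,-.0172]); R=o([.6724,-.070]); P=o([.5004,.028])
lb=o([.6124,.0442]);rb=o([.546,-.0774])
for a,b in((H,R),(P,R),(P,H)): d=b-a; print(np.degrees(np.arctan2(d[1],d[0])),np.linalg.norm(d))
d=lb-rb; print(np.degrees(np.arctan2(-d[0],d[1])),np.linalg.norm(d), (lb+rb)/2)
# fit head pose yaw,x,y and spindle
from scipy.optimize import least_squares
def f(p):
    x,y,a,s,b=p
    def W(X,Y,Z): return o([x+X*np.cos(a)-Y*np.sin(a),y+X*np.sin(a)+Y*np.cos(a),Z])
    pts=[(W(0,0,0),[.580,-.0172,0]),(W(0,.085*np.cos(s),.078+.085*np.sin(s)),[.6124,.0442,.1252]),(W(0,-.085*np.cos(s),.078-.085*np.sin(s)),[.546,-.0774,.0288]),
    (W(0,-.034*np.sin(s),.078+.034*np.cos(s)),[.573,-.0354,.1041]),(W(-.014+b,0,.112),[.5700,-.0120,.112]),(W(-.09+b,0,.1235),[.5004,.028,.1249]),(W(.105,0,.078),[.6724,-.070,.078])]
    return np.concatenate([u-o(v) for u,v in pts])
r=least_squares(f,[.58,-.017,-.5,.5,.002]); print(r.x, np.degrees(r.x[2])); print(np.round(r.fun.reshape(-1,3)*1000,1))
E
```

```text
-29.744881296942214 0.10642180227754089
-29.67308211207782 0.19795959183631395
-29.58960856185031 0.0915379702637108
-28.636863249125238 0.1385478978548574 [ 0.5792 -0.0166]
[ 5.80366590e-01 -1.74521284e-02 -5.10219926e-01  6.09903518e-01
  1.55921711e-04] -29.233448366236136
[[ 0.4 -0.3  0. ]
 [ 2.  -0.9  1.5]
 [ 0.3 -0.9  0.5]
 [-2.1  1.   1.8]
 [-1.7  1.3  0. ]
 [ 1.6 -1.6 -1.4]
 [-0.4  1.3  0. ]]
```

```bash
cat > h.py <<'E'
import numpy as np, cv2
from scipy.spatial.transform import Rotation as Rn
HX,HY,A=.5804,-.0175,-.5102
def toH(p): 
    d=np.array(p[:2])-[HX,HY]; return np.array([d[0]*np.cos(A)+d[1]*np.sin(A),-d[0]*np.sin(A)+d[1]*np.cos(A),p[2]])
def W(X,Y,Z): return np.array([HX+X*np.cos(A)-Y*np.sin(A),HY+X*np.sin(A)+Y*np.cos(A),Z])
def status(o,oh=.1734):
    R=Rn.from_rotvec(o['tool_rot']).as_matrix(); tip=o['tool_pos']+R[:,2]*oh
    print('t',round(o['t'],2),'tipW',tip.round(4),'tipH',toH(tip).round(4),'x ang',np.degrees(np.arctan2(R[1,0],R[0,0])).round(1),'z',R[:,2].round(3),'open',round(o['opening'],4),'F',np.round(o['contact_force'],1))
    return R,tip
def go(o,X,Y,Z,oh=.1734):
    R,tip=status(o,oh); print('need tool mm',(R.T@(W(X,Y,Z)-tip)*1000).round(1))
E
python3 - <<'E'
from station import ctrl, eyes
import numpy as np,cv2
from h import *
for n in('scene','top'):
    p=eyes.get_image(n);Rm=cv2.Rodrigues(np.array(p['rvec']))[0]; c=-Rm.T@np.array(p['tvec']); print(n,c,p['vertical_fov'])
    K=np.eye(3);f=200/np.tan(np.radians(p['vertical_fov']/2));K[0,0]=K[1,1]=f;K[0,2]=p['cx'];K[1,2]=p['cy']
    for px in((250,0),(270,130),(285,300),(10,80),(200,240)):
        u=cv2.undistortPoints(np.array([[px]],float),K,np.array(p['dist']))[0,0]; d=Rm.T@np.array([u[0],u[1],1]); 
        print(px,[ (c+d*(k-c[2])/d[2]).round(2) for k in (0,.4,.8)])
    print(cv2.projectPoints(np.array([[0,0,0.],[.276,.56,.403],[0,0,1]]),p['rvec'],p['tvec'],K,np.array(p['dist']))[0].ravel())
go(ctrl.get_obs(),0,.078,.18)
E
```

```text
scene [ 0.11803959 -0.53496065  0.64468574] 47.50299080720415
(250, 0) [array([1.63, 1.55, 0.  ]), array([0.69, 0.26, 0.4 ]), array([-0.25, -1.04,  0.8 ])]
(270, 130) [array([0.81, 0.37, 0.  ]), array([ 0.38, -0.19,  0.4 ]), array([-0.05, -0.75,  0.8 ])]
(285, 300) [array([ 0.44, -0.12, -0.  ]), array([ 0.24, -0.38,  0.4 ]), array([ 0.04, -0.64,  0.8 ])]
(10, 80) [array([0.36, 1.4 , 0.  ]), array([0.21, 0.2 , 0.4 ]), array([ 0.06, -1.  ,  0.8 ])]
(200, 240) [array([0.41, 0.12, 0.  ]), array([ 0.23, -0.28,  0.4 ]), array([ 0.05, -0.69,  0.8 ])]
[2.09603913e+01 4.08612030e+02 8.38161309e-01 2.14081751e+01
 1.23195748e+06 1.23986886e+06]
top [ 0.47016952 -0.05598702  0.93595616] 57.366598521386386
(250, 0) [array([1.23, 0.17, 0.  ]), array([0.91, 0.07, 0.4 ]), array([ 0.58, -0.02,  0.8 ])]
(270, 130) [array([0.83, 0.1 , 0.  ]), array([0.67, 0.04, 0.4 ]), array([ 0.52, -0.03,  0.8 ])]
(285, 300) [array([0.38, 0.06, 0.  ]), array([0.42, 0.01, 0.4 ]), array([ 0.46, -0.04,  0.8 ])]
(10, 80) [array([1.02, 0.9 , 0.  ]), array([0.78, 0.49, 0.4 ]), array([0.55, 0.08, 0.8 ])]
(200, 240) [array([0.53, 0.28, 0.  ]), array([0.51, 0.14, 0.4 ]), array([ 0.48, -0.01,  0.8 ])]
[ 312.77375735  459.15282252  -60.79289504  389.46831812  360.67720492
 -157.16578945]
t 1.2 tipW [0.2762 0.5606 0.2313] tipH [-0.5478  0.3559  0.2313] x ang 153.8 z [-0. -0. -1.] open 0.0855 F [-0.1 -0.3  0.2]
need tool mm [-532.5 -306.3   51.3]
```

```bash
python3 - <<'E'
import cv2,numpy as np
a=cv2.imread('pics/scene0.png');b=cv2.imread('pics/top0.png')
cv2.imwrite('pics/s0z.png',cv2.resize(a[150:400,120:450],None,fx=2.4,fy=2.4)); cv2.imwrite('pics/t0z.png',cv2.resize(b[150:400,220:420],None,fx=2.4,fy=2.4))
E
```

```text
(no output)
```

View pics/s0z.png

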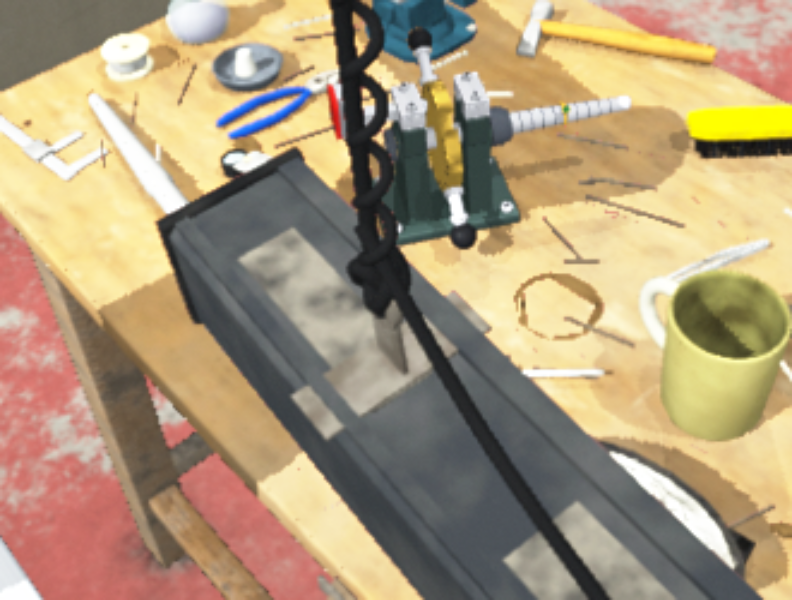

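View pics/t0z.png

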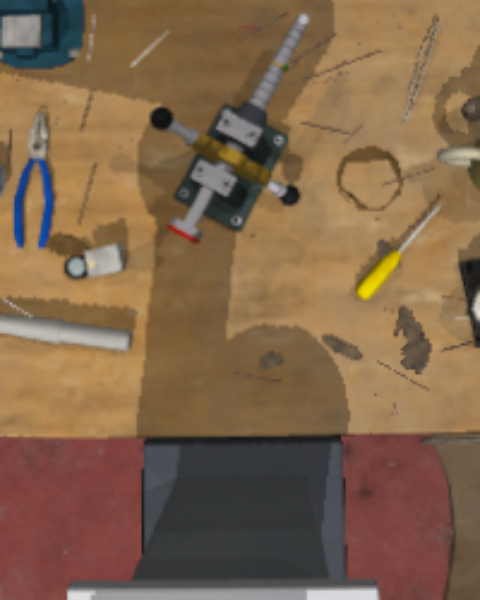

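```bash
python3 -m crank '[[0,0,0.026,-36,-20.5,0,1],[0,0,0.026,-36,-20.5,0,1],[0,0,0,-36,-20.5,0,1],[0,0,0,-36,-20.5,0,1],[0,0,0,-36,-20.5,0,1],[0,0,0,-36,-20.5,0,1],[0,0,0,-36,-20.5,0,1],[0,0,0,-36,-20.5,0,1]]' 20; python3 - <<'E'
from station import ctrl
from h import *
go(ctrl.get_obs(),0,.078,.18)
E
```

```text
t: 1.87
tool_pos: [0.4496, 0.279, 0.4046]
tool_rot: [0.772, 3.045, 0.007]
contact_force: [0.6, -0.2, 0.2]
opening: -0.0003
t 1.87 tipW [0.4499 0.2797 0.2312] tipH [-0.259   0.1956  0.2312] x ang 151.5 z [ 0.002  0.004 -1.   ] open -0.0003 F [ 0.6 -0.2  0.2]
need tool mm [-257.4 -121.3   50.5]
```

```bash
python3 -m crank '[[0,0,0,-36,-17,0,1],[0,0,0,-36,-17,0,1],[0,0,0,-36,-17,0,1],[0,0,0,-36,-17,0,1],[0,0,0,-36,-17,5,1],[0,0,0,-36,-17,5,1],[0,0,0,-30,-14,10,1],[0,0,0,-10,-5,10,1]]'; python3 - <<'E'
from station import ctrl,eyes
from h import *
o=ctrl.get_obs();go(o,0,.078,.15)
p=eyes.get_image('wrist');cv2.imwrite('pics/w1.png',p['image'][:,:,::-1])
p=eyes.get_image('top');cv2.imwrite('pics/t1.png',cv2.resize(p['image'][120:280,220:420,::-1],None,fx=3,fy=3))
p=eyes.get_image('scene');cv2.imwrite('pics/s1.png',cv2.resize(p['image'][100:270,200:420,::-1],None,fx=3,fy=3))
E
```

```text
t: 2.53
tool_pos: [0.6243, 0.0335, 0.379]
tool_rot: [0.778, 3.031, 0.011]
contact_force: [-0.2, 0.7, 0.3]
opening: 0.0002
t 2.53 tipW [0.6267 0.0342 0.2056] tipH [0.0152 0.0677 0.2056] x ang 151.2 z [ 0.014  0.004 -1.   ] open 0.0002 F [-0.2  0.7  0.3]
need tool mm [15.7  9.8 55.5]
```

View pics/w1.png

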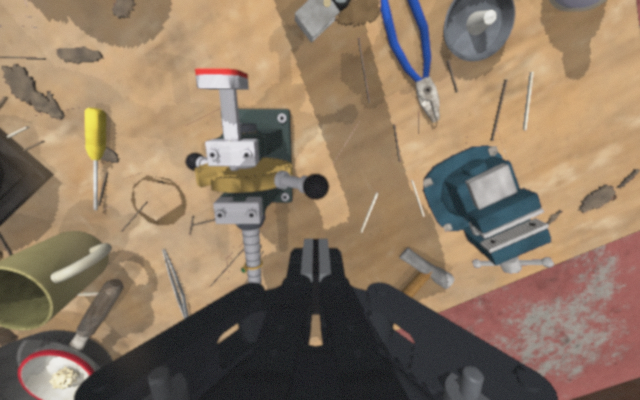

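View pics/s1.png

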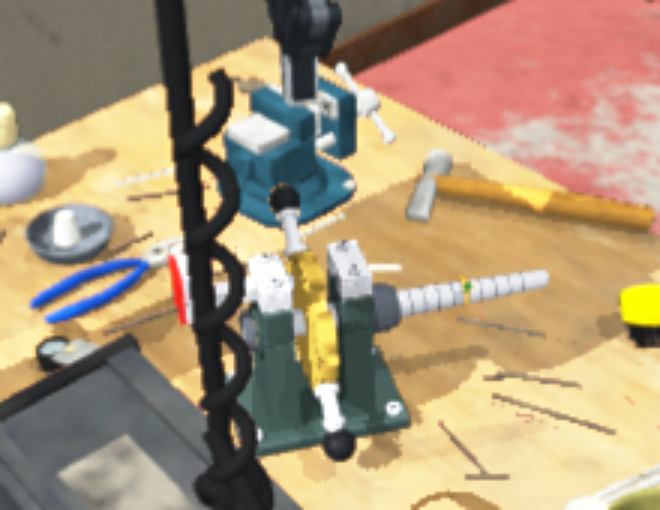

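View pics/t1.png

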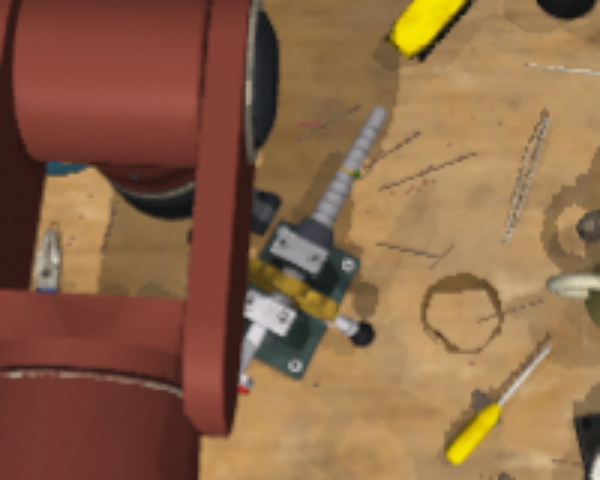

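```bash
python3 -m crank '[[0,0,0,8,6,10,1],[0,0,0,7,4,15,1],[0,0,0,0,0,10,1],[0,0,0,0,0,0,1]]'; python3 - <<'E'
from station import ctrl,eyes
from h import *
o=ctrl.get_obs();go(o,0,.078,.138)
p=eyes.get_image('wrist');cv2.imwrite('pics/w2.png',p['image'][:,:,::-1])
E
```

```text
t: 3.02
tool_pos: [0.6115, 0.0596, 0.3426]
tool_rot: [0.767, 3.036, 0.017]
contact_force: [-1.1, 0.0, -0.3]
opening: 0.0
t 3.02 tipW [0.6136 0.061  0.1692] tipH [-0.0094  0.0847  0.1692] x ang 151.6 z [ 0.012  0.008 -1.   ] open 0.0 F [-1.1  0.  -0.3]
need tool mm [-9.1 -7.2 31.2]
```

View pics/w2.png

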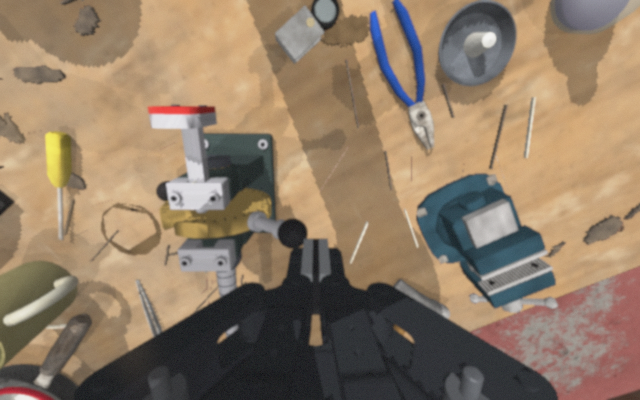

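```bash
python3 -m crank '[[0,0,0,-8,-6,5,1],[0,0,0,0,0,4,1],[0,0,0,0,0,0,1]]'; python3 - <<'E'
from station import ctrl,eyes,spotter
from h import *
o=ctrl.get_obs();go(o,0,.078,.138)
p=eyes.get_image('wrist');cv2.imwrite('pics/w3.png',p['image'][:,:,::-1])
R=Rn.from_rotvec(o['tool_rot']).as_matrix();M=np.array(p['mount'])
K=np.eye(3);f=200/np.tan(np.radians(p['vertical_fov']/2));K[0,0]=K[1,1]=f;K[0,2]=p['cx'];K[1,2]=p['cy']
def proj(w):
    t=R.T@(w-o['tool_pos']); c=M[:3,:3].T@(t-M[:3,3]); return cv2.projectPoints(c.reshape(1,3),np.zeros(3),np.zeros(3),K,np.array(p['dist']))[0].ravel().round(1)
s=.61
print('ball',proj(W(0,.085*np.cos(s),.078+.085*np.sin(s))),'pad',proj(W(-.09,0,.1235)),'rball',proj(W(0,-.085*np.cos(s),.078-.085*np.sin(s))),'tip',proj(o['tool_pos']+R[:,2]*.1734))
for q in('left_ball','pad_face'):
    print(q,[(toH(d['centre']).round(4),round(d['confidence'],2)) for d in spotter.mark_of(q,p)[:1]])
E
```

```text
t: 3.32
tool_pos: [0.6161, 0.0518, 0.3356]
tool_rot: [0.761, 3.034, 0.018]
contact_force: [0.2, -0.9, -0.2]
opening: 0.0001
t 3.32 tipW [0.6188 0.0532 0.1622] tipH [-0.001   0.0805  0.1622] x ang 151.8 z [ 0.016  0.008 -1.   ] open 0.0001 F [ 0.2 -0.9 -0.2]
need tool mm [-0.7 -2.9 24.2]
ball [302.5 225.9] pad [186.2  85.1] rball [168.3 183.8] tip [319.3 250.7]
left_ball [(array([-0.0009,  0.0702,  0.1263]), 0.75)]
pad_face [(array([-0.0871, -0.0011,  0.1213]), 0.76)]
```

View pics/w3.png

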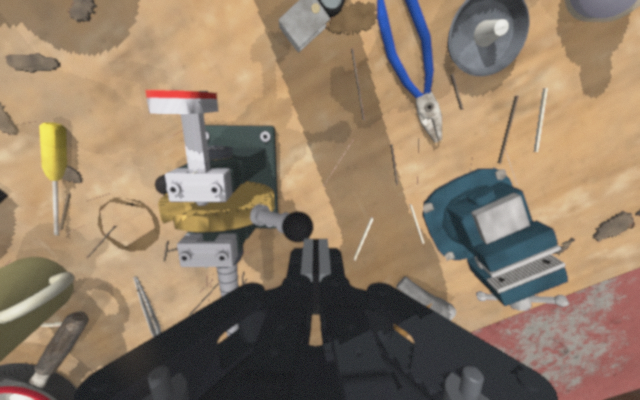

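```bash
python3 -m crank '[[0,0,0,0,-4,6,1],[0,0,0,0,-1,8,1],[0,0,0,0,0,8,1],[0,0,0,0,0.5,8,1],[0,0,0,0,1,8,1],[0,0,0,0,1,8,1],[0,0,0,0,1,6,1],[0,0,0,0,0,0,1]]'; python3 - <<'E'
from station import ctrl,eyes,spotter
from h import *
o=ctrl.get_obs();go(o,0,.083,.090)
p=eyes.get_image('wrist');cv2.imwrite('pics/w4.png',p['image'][:,:,::-1])
for q in('left_ball','pad_face','slot'):
    print(q,[(toH(d['centre']).round(4),round(d['confidence'],2)) for d in spotter.mark_of(q,p)[:1]])
E
```

```text
t: 4.13
tool_pos: [0.6202, 0.0558, 0.2885]
tool_rot: [0.761, 3.019, 0.057]
contact_force: [1.4, 0.2, 0.7]
opening: -0.0
t 4.13 tipW [0.6263 0.0608 0.1153] tipH [0.0018 0.0907 0.1153] x ang 151.7 z [ 0.035  0.028 -0.999] open -0.0 F [1.4 0.2 0.7]
need tool mm [ 2.4 -8.8 24.9]
left_ball [(array([-0.0044,  0.0777,  0.1027]), 0.56)]
pad_face [(array([-0.0881, -0.0011,  0.1219]), 0.62)]
slot [(array([-0.001 , -0.0107,  0.112 ]), 0.93)]
```

View pics/w4.png

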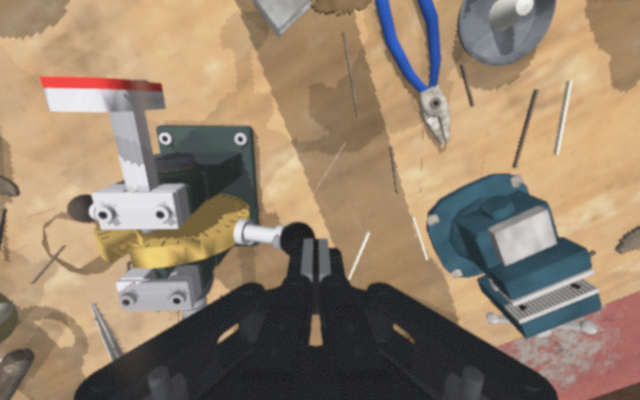

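```bash
python3 -m crank '[[0,0,0,0,0,-7,1],[0.041,0.017,0,0,-2,0,1],[0,0,0,0,-2,0,1],[0,0,0,0,0,0,1]]'; python3 - <<'E'
from station import ctrl,eyes,spotter
from h import *
o=ctrl.get_obs();go(o,0,.079,.090)
E
```

```text
t: 4.67
tool_pos: [0.6171, 0.0495, 0.2964]
tool_rot: [-0.77, -3.043, 0.007]
contact_force: [-0.2, -1.1, 1.0]
opening: -0.0001
t 4.67 tipW [0.6165 0.0489 0.123 ] tipH [-0.0009  0.0756  0.123 ] x ang 151.6 z [-0.003 -0.003 -1.   ] open -0.0001 F [-0.2 -1.1  1. ]
need tool mm [-1.   3.5 32.9]
```

```bash
python3 -m crank '[[0,0,0,0,0,9,1],[0.004,0.002,0,0,0,9,1],[0.005,0.002,0,0,0,8,1],[0.005,0.002,0,0,0,6,1],[0,0,0,0,0,0,1]]'; python3 - <<'E'
from station import ctrl,eyes,spotter
from h import *
o=ctrl.get_obs();go(o,0,.079,.090)
p=eyes.get_image('wrist');cv2.imwrite('pics/w5.png',p['image'][:,:,::-1])
for q in('left_ball','slot'):
    print(q,[(toH(d['centre']).round(4),round(d['confidence'],2)) for d in spotter.mark_of(q,p)[:1]])
E
```

```text
t: 5.08
tool_pos: [0.6179, 0.0491, 0.2639]
tool_rot: [-0.771, -3.04, 0.021]
contact_force: [0.5, -0.7, 0.6]
opening: 0.0002
t 5.08 tipW [0.6164 0.0471 0.0906] tipH [-0.0002  0.0739  0.0906] x ang 151.5 z [-0.009 -0.012 -1.   ] open 0.0002 F [ 0.5 -0.7  0.6]
need tool mm [-0.2  5.1  0.5]
left_ball [(array([0.001 , 0.0861, 0.0783]), 0.63)]
slot [(array([0.0015, 0.0023, 0.1102]), 0.83)]
```

View pics/w5.png

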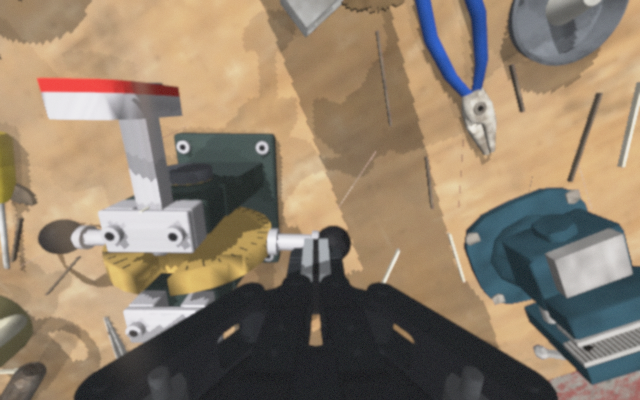

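```bash
python3 -m crank '[[0,0,0,0,0,-25,1],[0,0,0,0,0,-38,1],[-0.007,-0.003,0,10,0,-25,1],[0,0,0,30,-8,0,1],[0,0,0,34,-20,0,1],[0,0,0,30,-20,0,1],[0,0,0,14,-10,0,1],[0,0,0,0,0,0,1]]'; python3 - <<'E'
from station import ctrl,eyes,spotter
from h import *
o=ctrl.get_obs();go(o,-.125,0,.117)
p=eyes.get_image('wrist');cv2.imwrite('pics/w6.png',p['image'][:,:,::-1])
for q in('left_ball','slot','pad_face'):
    print(q,[(toH(d['centre']).round(4),round(d['confidence'],2)) for d in spotter.mark_of(q,p)[:1]])
E
```

```text
t: 5.9
tool_pos: [0.4823, 0.0552, 0.3555]
tool_rot: [-0.771, -3.039, 0.015]
contact_force: [0.3, -0.1, -0.3]
opening: 0.0001
t 5.9 tipW [0.4809 0.0539 0.1821] tipH [-0.1217  0.0137  0.1821] x ang 151.5 z [-0.008 -0.008 -1.   ] open 0.0001 F [ 0.3 -0.1 -0.3]
need tool mm [  3.2 -13.   65.3]
left_ball []
slot [(array([ 0.001 , -0.0016,  0.1104]), 0.65)]
pad_face [(array([-0.0891, -0.0047,  0.1232]), 0.9)]
```

View pics/w6.png

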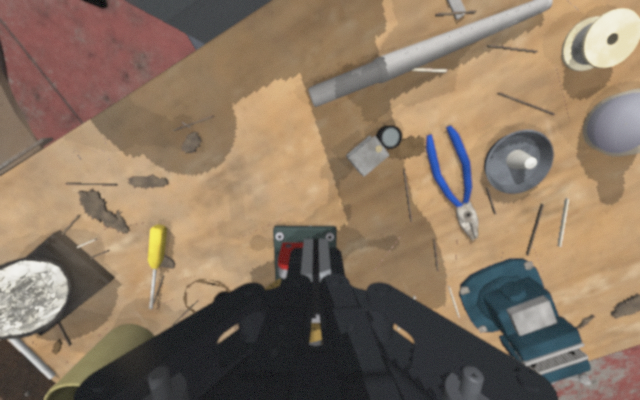

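```bash
python3 -m crank '[[0,0,0,8,-10,0,1],[0,0,0,0,-3,15,1],[0,0,0,0,-1,25,1],[0,0,0,0,0,18,1],[0,0,0,0,0,5,1],[0,0,0,0,0,0,1]]'; python3 - <<'E'
from station import ctrl,eyes,spotter
from h import *
o=ctrl.get_obs();go(o,-.103,-.001,.117)
E
```

```text
t: 6.6
tool_pos: [0.4783, 0.0454, 0.2925]
tool_rot: [-0.773, -3.043, 0.013]
contact_force: [0.4, -0.3, -0.5]
opening: 0.0001
t 6.6 tipW [0.4776 0.044  0.1192] tipH [-0.1198  0.0035  0.1192] x ang 151.5 z [-0.004 -0.008 -1.   ] open 0.0001 F [ 0.4 -0.3 -0.5]
need tool mm [-16.7  -4.7   2.2]
```

```bash
python3 -m crank '[[0,0,0,-4,-4,2,1],[0,0,0,-6,-1,0,1],[0,0,0,-7,0,0,1],[0,0,0,-7,0,0,1],[0,0,0,-7,0,0,1],[0,0,0,0,0,0,1]]'; python3 - <<'E'
from station import ctrl,eyes,spotter
from h import *
o=ctrl.get_obs();go(o,-.059,0,.117)
p=eyes.get_image('top');cv2.imwrite('pics/t7.png',cv2.resize(p['image'][120:280,220:420,::-1],None,fx=3,fy=3))
for q in('slot','pad_face','bar_nose'):
    print(q,[(toH(d['centre']).round(4),round(d['confidence'],2)) for d in spotter.mark_of(q,p)[:1]])
E
```

```text
t: 7.1
tool_pos: [0.5079, 0.0242, 0.2928]
tool_rot: [-0.773, -3.043, 0.012]
contact_force: [0.7, 0.8, -0.5]
opening: 0.0
t 7.1 tipW [0.5072 0.023  0.1194] tipH [-0.0836 -0.0004  0.1194] x ang 151.5 z [-0.004 -0.007 -1.   ] open 0.0 F [ 0.7  0.8 -0.5]
need tool mm [-24.6   0.1   2.4]
slot [(array([0.0021, 0.0006, 0.1084]), 0.84)]
pad_face []
bar_nose []
```

View pics/t7.png

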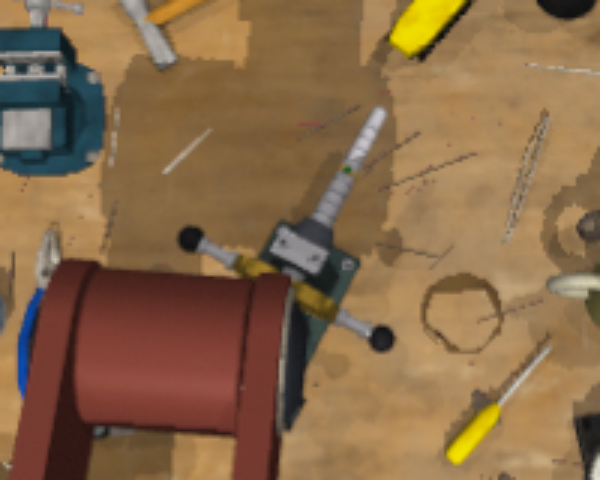

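```bash
python3 -m crank '[[0,0,0,-6,0,0,1],[0,0,0,-7,0,0,1],[0,0,0,-7,0,0,1],[0,0,0,0,0,0,1]]'; python3 - <<'E'
from station import ctrl,eyes,spotter
from h import *
o=ctrl.get_obs();go(o,-.059,0,.117)
E
```

```text
t: 7.63
tool_pos: [0.5251, 0.0151, 0.2929]
tool_rot: [-0.769, -3.042, 0.012]
contact_force: [-0.3, 0.3, 0.0]
opening: -0.0002
t 7.63 tipW [0.5242 0.0139 0.1195] tipH [-6.440e-02 -1.000e-04  1.195e-01] x ang 151.6 z [-0.005 -0.007 -1.   ] open -0.0002 F [-0.3  0.3  0. ]
need tool mm [-5.4 -0.   2.5]
```

```bash
python3 -m crank '[[0,0,0,-4,0,0,1],[0,0,0,-4,0,0,1],[0,0,0,-4,0,0,1]]'; python3 - <<'E'
from station import ctrl,eyes,spotter
from h import *
o=ctrl.get_obs();go(o,-.059,0,.117)
p=eyes.get_image('scene');cv2.imwrite('pics/s8.png',cv2.resize(p['image'][130:270,220:400,::-1],None,fx=4,fy=4))
for q in('pad_face','bar_nose','slot'):
    print(q,[(toH(d['centre']).round(4),round(d['confidence'],2)) for d in spotter.mark_of(q,p)[:1]])
E
```

```text
t: 7.88
tool_pos: [0.5331, 0.0112, 0.2926]
tool_rot: [-0.763, -3.018, 0.006]
contact_force: [-20.6, 8.9, 16.6]
opening: -0.0
t 7.88 tipW [0.5282 0.0118 0.1193] tipH [-5.990e-02  1.000e-04  1.193e-01] x ang 151.6 z [-0.029  0.003 -1.   ] open -0.0 F [-20.6   8.9  16.6]
need tool mm [-1.  -0.   2.2]
pad_face [(array([-0.0467, -0.0008,  0.1231]), 0.53)]
bar_nose [(array([ 0.0278, -0.0026,  0.1114]), 0.63)]
slot [(array([-0.0008, -0.0011,  0.1078]), 0.55)]
```

View pics/s8.png

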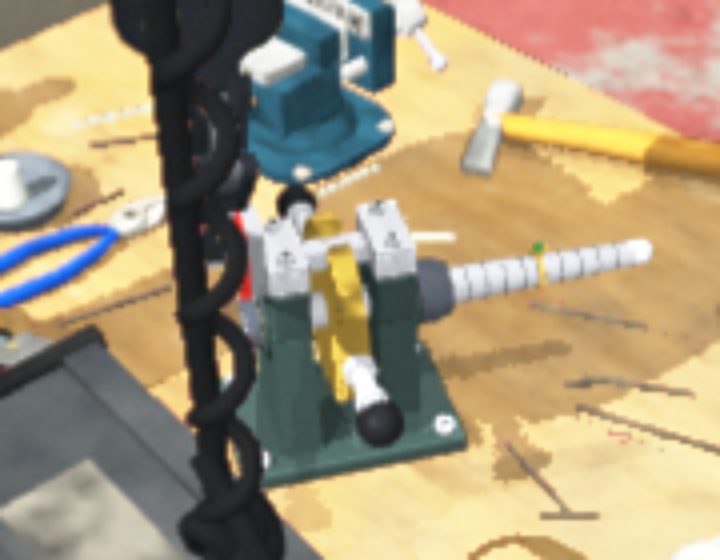

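The plate is against the stop: 22 N, with the pad at about -47 mm and the nose at +28 mm. The picture shows the bar bridging both blocks through the disc. I'm backing straight off now.

```bash
python3 -m crank '[[0,0,0,10,0,0,1],[0,0,0,25,0,0,1],[0,0,0,35,0,0,1],[0,0,0,35,0,-5,1],[0,0,0,20,0,-20,1],[0,0,0,0,0,-35,1],[0,0,0,0,0,-20,1],[0,0,0,0,0,0,1]]'; python3 - <<'E'
from station import ctrl,eyes,spotter
from h import *
o=ctrl.get_obs();status(o)
for n in('top','scene','wrist'):
    p=eyes.get_image(n);cv2.imwrite(f'pics/{n}9.png',p['image'][:,:,::-1])
    for q in('pad_face','bar_nose','slot','left_ball','right_ball'):
        print(n,q,[(toH(d['centre']).round(4),round(d['confidence'],2)) for d in spotter.mark_of(q,p)[:1]])
E
```

```text
t: 8.75
tool_pos: [0.4208, 0.0727, 0.3774]
tool_rot: [-0.764, -3.024, 0.006]
contact_force: [0.9, 0.4, 0.1]
opening: 0.0001
t 8.75 tipW [0.4169 0.0729 0.204 ] tipH [-0.1869 -0.0009  0.204 ] x ang 151.6 z [-0.023  0.002 -1.   ] open 0.0001 F [0.9 0.4 0.1]
top pad_face [(array([-0.0534,  0.0012,  0.1212]), 0.62)]
top bar_nose [(array([0.0258, 0.0036, 0.1136]), 0.49)]
top slot [(array([0.0017, 0.0009, 0.1104]), 0.62)]
top left_ball [(array([0.0024, 0.0854, 0.0789]), 0.96)]
top right_ball [(array([-0.0003, -0.0846,  0.0782]), 0.76)]
scene pad_face [(array([-0.0023,  0.0815,  0.0786]), 0.56)]
scene bar_nose [(array([ 0.0288, -0.0011,  0.1109]), 0.7)]
scene slot [(array([ 0.0021, -0.0021,  0.107 ]), 0.77)]
scene left_ball [(array([-0.0019,  0.0822,  0.0814]), 0.59)]
scene right_ball [(array([-0.0034, -0.0874,  0.076 ]), 0.6)]
wrist pad_face [(array([-0.049 , -0.004 ,  0.1207]), 0.68)]
wrist bar_nose []
wrist slot [(array([ 0.0016, -0.1963,  0.0008]), 0.43)]
wrist left_ball []
wrist right_ball []
```

View pics/wrist9.png

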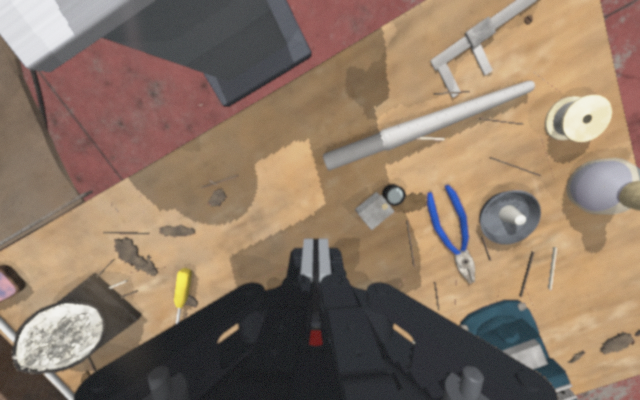

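View pics/scene9.png

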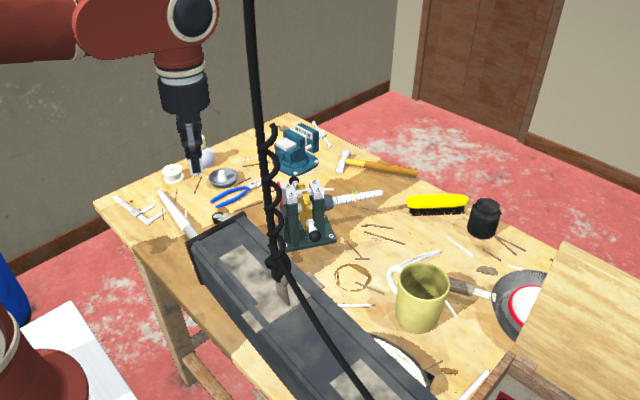

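```bash
python3 - <<'E'
import cv2
a=cv2.imread('pics/top9.png');cv2.imwrite('pics/top9z.png',cv2.resize(a[140:290,240:380],None,fx=4,fy=4,interpolation=cv2.INTER_CUBIC))
a=cv2.imread('pics/scene9.png');cv2.imwrite('pics/scene9z.png',cv2.resize(a[160:260,240:390],None,fx=5,fy=5,interpolation=cv2.INTER_CUBIC))
E
```

```text
(no output)
```

View pics/top9z.png

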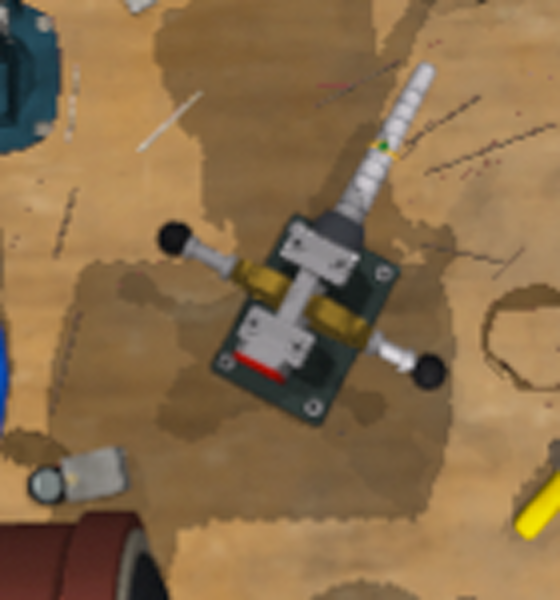

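View pics/scene9z.png

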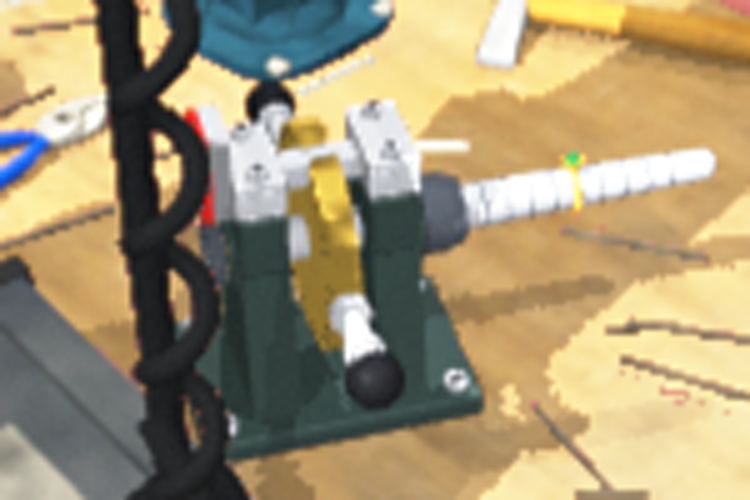

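The top picture (enlarged) shows the red plate up against the front block at about (262,365). The bar passes through the slot into the rear block, and the balls stand level at (175,238) and (428,370). The gripper is clear of everything, so I'm handing in.

```bash
python3 -c "
from station import ctrl
print(ctrl.finish_job())"
```

```text
the job is handed in; nothing more can be done
None
```

I pressed the raised left ball down with the closed fingertips until the handle was level. I then pushed the lock bar in by the front of its red plate, backed the gripper straight off and handed the job in at about 9.5 s.

- **Lock bar:** it reached its stop at about 22 N. Afterwards the pad was seen at head x of about -49 to -53 mm, where fully home is -48, and the nose at +26 to +29 mm, where fully home is +28. The top camera's low-end readings would mean only 37 to 40 mm of travel, against the 38 mm needed. Its enlarged picture shows the plate against the guide, with no gap that I could see.
- **Handle:** both balls were within about 3 mm of spindle height, and the slot was centred within about 2 mm.
- **Things not to disturb:** the gripper never went near the gold ring or the tools. The gripper hung clear at the end, with force readings at noise level.
- **Hitches and bad readings:** on the first press the fingertips slid outward on the ball, so I lifted, straightened the tool and pressed again. The scene camera once mistook a ball for the pad, and the wrist camera gave one false slot position at low confidence; I ignored both.

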